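Level the bottle rest in the bottling room

TASK

The bottle rest has just been moved: slide its orange transport lock away from the red knob, right to its end stop. Then take the red knob, press it down so that the sprung shelf with its spirit level stands firmly on its foot, and turn the knob until the bubble is centred between the two black lines. Finish while still holding the knob pressed down, shelf down and bubble centred; do not push the bottles, caps and other things around it out of place.

Things in the scene. Friction and masses are not known exactly. Their poses are not given: they have to be found in the camera images.
- stand: Fixed bottle rest: dark base plate 150 x 565 x 12 mm (its y from -260 to +305 mm), two green posts 148 mm high, green track; on it a sprung steel shelf 150 x 283 mm with a yellow spirit level along y. Origin on the table under the red knob's axis. Own y runs from the knob along the level to the shelf's hinge (270 mm from the knob axis, pin 135 mm high); the transport lock stands on the -y side. Position and yaw vary.
- lock_top (a point): Top centre of the black grip block of the orange transport lock: 26 mm (stand x) by 22 mm (stand y) by 36 mm high, this point on its top 225 mm above the table. Under it an orange tongue 40 mm wide, 8 mm thick (upper side 36 mm below this point) reaches 130 mm to stand +y, over the knob; an orange column 40 x 30 mm goes down to the track.
- lock (a joint): Transport lock slide, m: 0 locked (tongue over the knob) to 0.12 free (end stop); grows as the grip moves along stand -y, away from the knob. Stays where left; takes about 3 to 6 N.
- knob_bar: Red grip bar of the levelling knob, 50 mm long (own x) by 14 mm wide (own y) by 30 mm high, on a black disc of 54 mm diameter, 7 mm thick, that turns with it. Origin at the bar's underside centre, about 142 mm above the table when not pressed. White mark at one end. Pinch it across the 14 mm from above.
- knob_top (a point): Top centre of the red bar, 30 mm above its underside, on the knob's axis (vertical within 4 degrees).
- foot_knob (a joint): Levelling knob, rad, 0 to 2.2; grows clockwise from above (bar's yaw = stand yaw - this). Each rad clockwise tilts the shelf's knob end up by 0.02 rad and moves the bubble 24 mm towards the knob (stand -y); the knob keeps its height. Stiff (0.12 N m), stays where left. At first the knob end is low: 0.5 to 1.4 rad clockwise is needed; the amount differs each time, so read the bubble.
- carrier (a joint): Sprung carrier of the shelf, rad: 0 sprung up (its foot, under the knob, 16 mm off the base plate), 0.06 down with the foot on the base plate. The knob bar has a spring of its own: pressing it down about 21 mm (4 N) brings the foot down; 11 mm more of knob spring (0.6 N per mm) follow before it is solid. Springs up when let go.
- vial_mid (a point): Middle of the vial window on top of the yellow spirit level (fixed on the shelf; bar 28 x 262 mm, 29 mm high), 135 mm from the knob axis towards the hinge. Axes as the stand's: y along the level, towards the hinge. Lime window 22 x 110 mm, two black cross lines 31 mm apart, centred on this point.
- bubble_mid (a point): Centre of the pale bubble, 23 mm long, in the vial; it runs along y to the high end of the level, at most 36 mm from the middle, and settles within a second. While the shelf is not pressed down it stays at the knob end.
- bottle_a: Closed green glass bottle, 68 mm wide, 220 mm high, upright; origin under its centre. Leave alone.
- bottle_b: As bottle_a. Leave alone.
- cap_a: Loose red bottle cap, open upwards, 38 mm wide, 36 mm high; origin under its centre. Leave alone.
- cap_b: As cap_a. Leave alone.
- tape: Roll of yellow tape lying flat, 100 mm wide, 45 mm high. Leave alone.
- jar: Glass jar with a brass-coloured lid, 80 mm wide, 100 mm high. Leave alone.
- driver: Screwdriver lying on the table. Leave alone.

How it is judged:
On the way:
1. the transport lock is slid fully to its end stop (value of joint lock above 0.115 m), for 0.2 s.
At the end, for the whole second after the job is handed in: Lock within 5 mm of its end stop; shelf pressed down on its foot (within 0.004 rad, 1 mm at the foot); bubble centre within 4 mm of the vial middle, along the level; fingers still hold the knob bar (over 2 N). All held through the last second (value of joint lock above 0.115 m and value of joint carrier above 0.056 rad and y of bubble_mid in the frame of vial_mid between -0.004 and 0.004 m and contact force between the fingers and knob_bar above 2 N); the arm keeps its last pose, push and grip.
It fails at once if a bottle, cap or other bystander is pushed more than 20 mm or knocked over (distance of any of bottle_a, bottle_b, cap_a, cap_b, tape, jar, driver from where it was at the start of the episode above 0.02 m or angle between any of bottle_a, bottle_b, cap_a, cap_b, jar's own z axis and vertical above 0.5 rad).
It also fails if it takes over 54 s, if anything falls off the work surface, if the arm or the gripper's body presses on something with over 40 N, if the wrist force passes 120 N, or if a joint passes its speed limit or range.

ROBOT

A 7-joint arm with a two-finger parallel gripper is mounted at the origin on the work surface. World frame = base frame: x ahead of the robot, y to its left, z up, the work surface at z = 0. Lengths are in m, angles in rad, forces in N, time in s.
With the tool pointing down it reaches from about 0.425 to 0.925 m from the base axis. Payload 6.8 kg.
Tool frame: the origin (TCP) lies between the finger pads; the fingertips stand 14 mm ahead of it and the grasp point (between the pads) lies 5 mm behind it (r.tips_ahead is the distance from the TCP to the fingertips, in m); z points along the fingers, y is the line along which they close (so a half turn about z gives the same grasp; the last joint's range is limited). The gripper opens to 85 mm and grips with 20 to 120 N. Pads are 22 mm wide; open, the fingers measure 114 mm over their backs; the gripper's body (76 mm by 85 mm) begins 54 mm behind the grasp point. The pads swing forward as they close: fully open they stand 13 mm farther back than shut.
Start: joints at [-1.401, 0.477, 0.022, 1.555, -0.011, 1.109, -0.083], TCP at [0.185, 0.649, 0.245] pointing down, gripper open.
Joint ranges: [-2.96, 2.96], [-0.34, 2.1], [-1.41, 1.46], [0.24, 2.44], [-1.37, 4.51], [0.17, 1.92], [-2.96, 2.96]. Speed limits (rad/s): [2.39, 2.39, 3.14, 3.14, 3.14, 3.14, 3.14].

INTERFACE

Orientations are given as [roll, pitch, yaw] about the fixed x, y, z axes, in that order (R = Rz(yaw) Ry(pitch) Rx(roll)).
In Python, from bench import r gives the robot as it stands.
- The arm moves only by the shell command python3 -m jog 'ROWS' [FORCE]. ROWS is JSON, a list of rows, each an object with "slide": the shift along the tool's x, y, z in mm, a list of three; "rotation": the turn, a rotation vector about the tool's x, y, z in units of 6 degrees (1.0 is 6 degrees), a list of three; "gripper": the gripper's target within -1 to 1 (fully open at 1, half-way at 0, shut at -1). A call has 1 to 8 rows; each row is the pose to reach, as a shift and turn from the pose commanded when the call began, along the tool's axes at that moment; what a row does not reach only later rows make up. A row lasts 1/8 s, in which the tool goes at most 62.5 mm and 10.7 degrees, less where a joint would pass 70% of its speed; a pose out of reach is approached as far as the arm can. A call with a gripper value outside its range is refused whole. The fingers move at their own pace and stop on an object; FORCE is the grip in N (left out, the last holds). Time passes only in rows, so rows that repeat a pose let the fingers close. It gives the time, the measured TCP pose, the force, the opening and the grip force at its end, in the units of the state.
- r.observe(): the state, without advancing time (a new reading comes with each control period).
- r.grab_frame(name): name is "scene" or "top" or "wrist"; returns a dict with "frame" (400x640x3 uint8, red, green, blue), "camera_matrix" (3x3 intrinsics, pixels), "position" and "attitude" of the camera in the world; the wrist camera has in their place "tool_from_camera" (4x4, takes a point from camera to tool coordinates, whose origin is the TCP and whose axes are the flange's). Camera axes: x right, y down, z forward; pixel columns grow to the right and rows downward; lengths in m; the calibration is good to about 2 mm. A picture is of the moment at which its call begins: read the wrist's pose just before it. There is no depth.
- r.hand_in(): hands the job in; it is judged then, once.
The state is a dict: "time_s": time; "joint_positions": joint angles; "dq": joint speeds; "effort": joint torques, N m; "position": TCP position; "eef_rot": TCP orientation; "force": force on the tool from outside, world axes, zero at the start; "wrist_torque": the same for the moment, N m; "finger_gap": finger opening in m; "gripper_force": force on a finger pad.
Only numpy, scipy, OpenCV 4.12 (cv2) and the standard library are available. Lean on these libraries where they do the work, as an engineer would, in place of code of your own. Each camera call takes 0.05 s, during which the arm holds its last target. There are 200 camera calls.

## Working session

There is one attempt and no reset: what is moved stays moved. The work goes in short steps, Python scripts to look and compute and a shell command to move; the robot and the scene stay as the last step left them, time stands still between calls to the robot, and variables do not carry over. Pictures are saved under pics/ and viewed, at most 10 in all, crops included, and the job is handed in when it is done.

```bash
mkdir -p pics; ls; python3 - <<'E'
from bench import r
import cv2, numpy as np
s=r.observe(); print(s)
for n in ("scene","top"):
    d=r.grab_frame(n); cv2.imwrite(f"pics/{n}0.png",d["frame"][:,:,::-1]); print(n,d["camera_matrix"],d["position"],d["attitude"])
d=r.grab_frame("wrist"); print(d["camera_matrix"],d["tool_from_camera"])
E
```

```text
pics
{'time_s': 0.0, 'joint_positions': array([-1.40111471,  0.47782998,  0.02231064,  1.55648028, -0.01151143,
        1.1093141 , -0.08310058]), 'dq': array([ 0.00055039, -0.00119107, -0.00042351,  0.00050132,  0.00058955,
       -0.00011315,  0.001489  ]), 'effort': array([ 2.29228517e-04, -5.96456087e+01,  1.60744652e+00, -2.81204742e+01,
        1.23697377e-02,  9.48821398e-03,  2.45704325e-05]), 'position': array([0.18493313, 0.64855968, 0.24429293]), 'eef_rot': array([-3.13969225e+00,  1.19663685e-04,  2.86385262e+00]), 'force': array([ 0.10382887,  0.4451768 , -0.23860138]), 'wrist_torque': array([-0.03417845, -0.02249822, -0.02517444]), 'gripper_force': 0.0, 'finger_gap': 0.08547967317113882}
scene [[456.15170233   0.         325.89008473]
 [  0.         456.15170233 196.89179157]
 [  0.           0.           1.        ]] [ 0.9612927  -0.64721219  1.32906092] [-2.55265122  0.01120746  0.51850181]
top [[431.9880586    0.         316.88904562]
 [  0.         431.9880586  198.57491909]
 [  0.           0.           1.        ]] [0.42902451 0.03633654 1.45292738] [-3.06022283  0.00441322 -1.58866586]
[[300.6359198    0.         320.90431622]
 [  0.         300.6359198  199.90011914]
 [  0.           0.           1.        ]] [[-6.11407202e-04 -9.51049664e-01 -3.09037479e-01  7.95392397e-02]
 [ 9.99999628e-01 -7.69540200e-04  3.89803770e-04  4.18084321e-04]
 [-6.08539508e-04 -3.09037126e-01  9.51049780e-01 -1.29483540e-01]
 [ 0.00000000e+00  0.00000000e+00  0.00000000e+00  1.00000000e+00]]
```

View pics/top0.png

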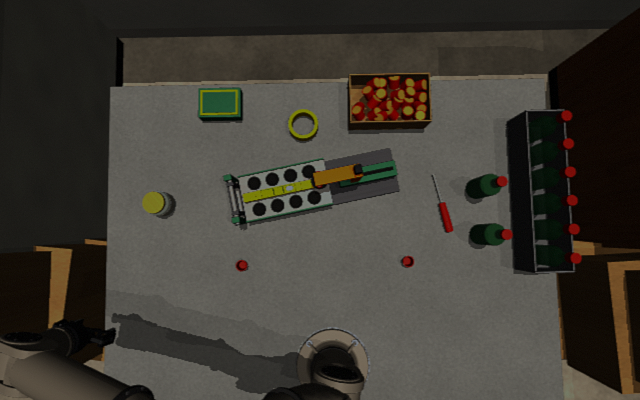

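View pics/scene0.png

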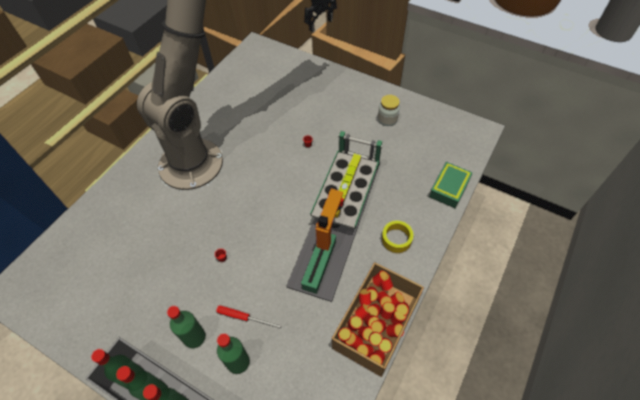

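```bash
cat > h.py <<'E'
from bench import r
import numpy as np, cv2
from scipy.spatial.transform import Rotation as R
def cam(d,s=None):
    if "position" in d: return R.from_euler("xyz",d["attitude"]).as_matrix(),np.array(d["position"])
    T=np.array(d["tool_from_camera"]); Q=R.from_euler("xyz",s["eef_rot"]).as_matrix()
    return Q@T[:3,:3], Q@T[:3,3]+s["position"]
def ray(d,uv,z,s=None):
    C,p=cam(d,s); v=C@np.linalg.solve(d["camera_matrix"],[*uv,1.]); return p+v*(z-p[2])/v[2]
def proj(d,P,s=None):
    C,p=cam(d,s); q=d["camera_matrix"]@(C.T@(np.asarray(P)-p)); return q[:2]/q[2]
E
python3 - <<'E'
from h import *
d=r.grab_frame("top")
f=d["frame"]; c=f[130:240,220:410]; cv2.imwrite("pics/topc.png",cv2.resize(c[:,:,::-1],None,fx=4.2,fy=4.2,interpolation=cv2.INTER_CUBIC))
print(ray(d,(358,170),.225),ray(d,(391,149),.012),ray(d,(399,188),.012),ray(d,(335,350),0))
E
```

```text
[ 0.60925653 -0.07931747  0.225     ] [ 0.70994669 -0.2125429   0.012     ] [ 0.57715671 -0.2351138   0.012     ] [ 0.04825457 -0.00986254  0.        ]
```

View pics/topc.png

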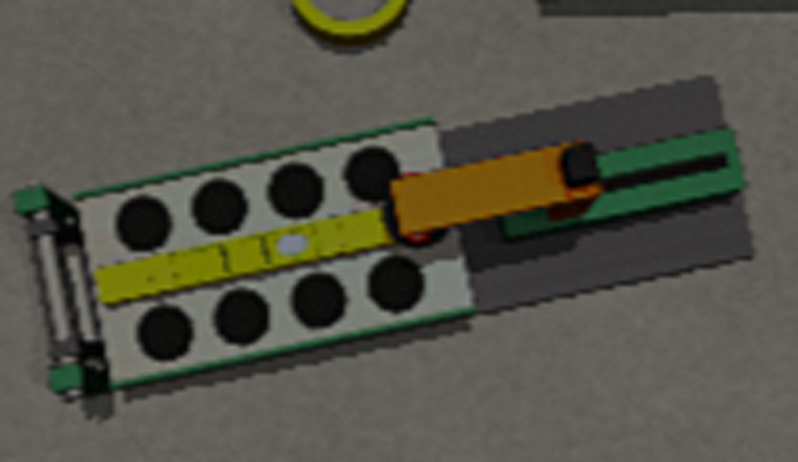

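```bash
python3 - <<'E'
from h import *
d=r.grab_frame("top")
g=lambda u,v,z: ray(d,(220+u/4.2,130+v/4.2),z)
a=g(715,78,.012);b=g(752,257,.012); print(a,b,np.linalg.norm(a-b),(a+b)/2)
gr=g(578,160,.225); t=g(397,208,.189); print("grip",gr,"tip",t,np.linalg.norm((gr-t)[:2]))
# posts tops z .148
p=g(32,198,.148);q=g(66,378,.148);print("posts",p,q,(p+q)/2)
m=((p+q)/2-(a+b)/2)[:2]; n=(t-gr)[:2]
w=(a-b)[:2]
for v in (m,n): print("yaw of stand", np.arctan2(v[1],v[0])-np.pi/2)
print("yaw from end edge",np.arctan2(w[1],w[0]))
s=r.observe(); print(s["eef_rot"],s["position"],s["time_s"])
E
```

```text
[ 0.71145963 -0.2100197   0.012     ] [ 0.56641824 -0.23491541  0.012     ] 0.1471624979163373 [ 0.63893894 -0.22246756  0.012     ]
grip [ 0.6147844  -0.07836685  0.225     ] tip [0.58861552 0.04603309 0.189     ] 0.1271226050074664
posts [0.60597119 0.31088919 0.148     ] [0.47506664 0.28655227 0.148     ] [0.54051891 0.29872073 0.148     ]
yaw of stand 0.1866399467456854
yaw of stand 0.20733778682521642
yaw from end edge 0.16998906538479025
[-3.14074004e+00  5.54056524e-05  2.86378459e+00] [0.18504722 0.6488803  0.24483855] 0.25
```

```bash
cat >> h.py <<'E'
def go(P,yaw):
    s=r.observe(); Q=R.from_euler("xyz",s["eef_rot"])
    T=R.from_euler("xyz",[np.pi,0,yaw])
    print("slide",np.round(Q.inv().apply(np.array(P)-s["position"])*1000,1),"rot",np.round(np.degrees((Q.inv()*T).as_rotvec())/6,2),"q7",s["joint_positions"][6],"t",s["time_s"])
E
python3 - <<'E'
from h import *
go([.613,-.079,.29],1.756)
E
```

```text
slide [-611.2 -582.6  -44.6] rot [-1.000e-02  0.000e+00  1.058e+01] q7 -0.0831092322720912 t 0.25
```

```bash
python3 -m jog '[{"slide":[-40,-40,-45],"rotation":[0,0,1],"gripper":1},{"slide":[-611,-583,-45],"rotation":[0,0,10.58],"gripper":1},{"slide":[-611,-583,-45],"rotation":[0,0,10.58],"gripper":1},{"slide":[-611,-583,-45],"rotation":[0,0,10.58],"gripper":1},{"slide":[-611,-583,-45],"rotation":[0,0,10.58],"gripper":1},{"slide":[-611,-583,-45],"rotation":[0,0,10.58],"gripper":1},{"slide":[-611,-583,-45],"rotation":[0,0,10.58],"gripper":1},{"slide":[-611,-583,-45],"rotation":[0,0,10.58],"gripper":1}]' 40; python3 -c "
from h import *
go([.613,-.079,.29],1.756)"
```

```text
time_s: 1.25
position: [0.4317, 0.2277, 0.2879]
eef_rot: [3.141, -0.001, 1.755]
force: [-0.5, 0.3, 0.1]
finger_gap: 0.0855
gripper_force: 0.0
slide [-334.7  122.    -2.3] rot [ 0.01 -0.01 -0.01] q7 -0.36385974538307675 t 1.25
```

```bash
python3 -m jog '[{"slide":[-335,122,0],"rotation":[0,0,0],"gripper":1},{"slide":[-335,122,0],"rotation":[0,0,0],"gripper":1},{"slide":[-335,122,0],"rotation":[0,0,0],"gripper":1},{"slide":[-335,122,0],"rotation":[0,0,0],"gripper":1},{"slide":[-335,122,0],"rotation":[0,0,0],"gripper":1},{"slide":[-335,122,0],"rotation":[0,0,0],"gripper":1},{"slide":[-335,122,0],"rotation":[0,0,0],"gripper":1}]'; python3 -c "
from h import *
s=r.observe();d=r.grab_frame('wrist');cv2.imwrite('pics/w1.png',d['frame'][:,:,::-1])
print(proj(d,[.613,-.079,.225],s),proj(d,[.59,.033,.17],s))
go([.613,-.079,.211],1.756)"
```

```text
time_s: 2.12
position: [0.613, -0.0818, 0.2874]
eef_rot: [-3.141, 0.003, 1.75]
force: [-0.5, 0.9, 0.3]
finger_gap: 0.0853
gripper_force: 0.0
[321.58199257 220.17810477] [317.86949424  49.10278772]
slide [ 0.   0.5 76.2] rot [-0.01  0.01 -0.03] q7 0.4359989496632428 t 2.175
```

View pics/w1.png

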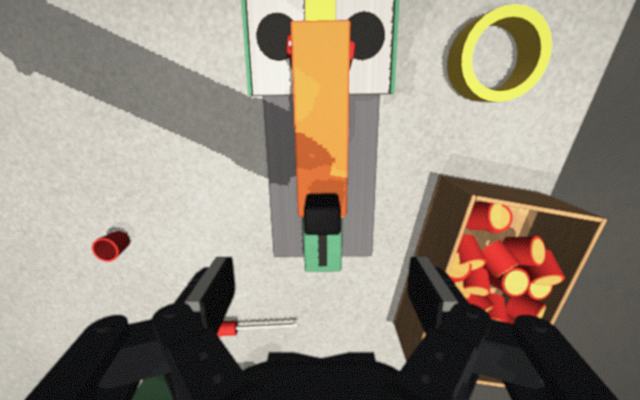

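```bash
python3 -m jog '[{"slide":[0,0,40],"rotation":[0,0,0],"gripper":1},{"slide":[0,0.5,76],"rotation":[0,0,0],"gripper":0.2},{"slide":[0,0.5,76],"rotation":[0,0,0],"gripper":-1},{"slide":[0,0.5,76],"rotation":[0,0,0],"gripper":-1},{"slide":[0,0.5,76],"rotation":[0,0,0],"gripper":-1},{"slide":[0,0.5,76],"rotation":[0,0,0],"gripper":-1},{"slide":[0,0.5,76],"rotation":[0,0,0],"gripper":-1}]' 40; python3 -c "
from h import *
s=r.observe();print(s['position']);go(s['position']+.12*np.array([.184,-.983,0]),1.756)"
```

```text
time_s: 3.05
position: [0.613, -0.077, 0.2135]
eef_rot: [3.141, -0.001, 1.756]
force: [-4.6, 0.8, 6.7]
finger_gap: 0.0252
gripper_force: 40.9
[ 0.61303272 -0.07698943  0.2134866 ]
slide [-1.2e+02 -1.0e-01 -1.0e-01] rot [ 0.01 -0.01  0.  ] q7 0.48028876308307417 t 3.05
```

```bash
python3 -m jog '[{"slide":[-20,0,0],"rotation":[0,0,0],"gripper":-1},{"slide":[-50,0,0],"rotation":[0,0,0],"gripper":-1},{"slide":[-80,0,0],"rotation":[0,0,0],"gripper":-1},{"slide":[-110,0,0],"rotation":[0,0,0],"gripper":-1},{"slide":[-121,0,0],"rotation":[0,0,0],"gripper":-1},{"slide":[-124,0,0],"rotation":[0,0,0],"gripper":-1},{"slide":[-124,0,0],"rotation":[0,0,0],"gripper":-1},{"slide":[-124,0,0],"rotation":[0,0,0],"gripper":-1}]' 40
```

```text
time_s: 4.05
position: [0.6338, -0.1846, 0.2127]
eef_rot: [-3.137, -0.024, 1.764]
force: [-22.0, 33.4, 24.5]
finger_gap: 0.0256
gripper_force: 46.0
```

```bash
python3 -m jog '[{"slide":[0,0,-2],"rotation":[0,0,0],"gripper":-1},{"slide":[0,0,-2],"rotation":[0,0,0],"gripper":-1}]' 40;  python3 -c "
from h import *
d=r.grab_frame('top');f=d['frame'];c=f[120:240,220:420]; s=r.observe();w=r.grab_frame('wrist')
cv2.imwrite('pics/t2.png',np.vstack([cv2.resize(c[:,:,::-1],(500,300)),cv2.resize(w['frame'][:,:,::-1],(500,300))]))
print(s)"
```

```text
time_s: 4.3
position: [0.6337, -0.1846, 0.2128]
eef_rot: [-3.136, -0.023, 1.764]
force: [-17.1, 32.0, 12.6]
finger_gap: 0.0251
gripper_force: 44.5
{'time_s': 4.35, 'joint_positions': array([-0.20073861,  0.54469768,  0.57761422,  1.64264034, -0.34786734,
        1.07255777,  0.67775133]), 'dq': array([ 0.00053921, -0.00018923,  0.00073469,  0.00054937, -0.00262328,
        0.00146687,  0.00070362]), 'effort': array([ 16.45674527, -48.85846496,  23.77904356, -32.09067464,
         5.69826722,  -8.92574251,   0.46163823]), 'position': array([ 0.63372229, -0.18458465,  0.21282111]), 'eef_rot': array([-3.13575341, -0.0229354 ,  1.7641716 ]), 'force': array([-17.69886562,  31.91232833,  11.58763903]), 'wrist_torque': array([ 6.40852557,  3.2736063 , -0.45944478]), 'gripper_force': 44.47009027004242, 'finger_gap': 0.025320108876324517}
```

View pics/t2.png

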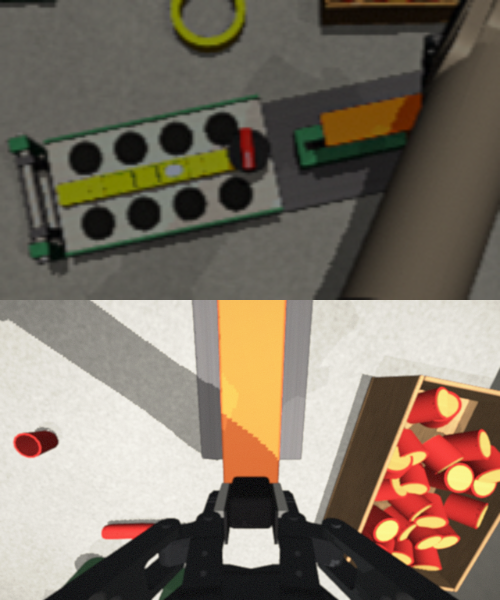

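```bash
python3 -m jog '[{"slide":[0,-5,-4],"rotation":[0,0,0],"gripper":-1},{"slide":[-4,-5,-4],"rotation":[0,0,0],"gripper":-1},{"slide":[-8,-5,-4],"rotation":[0,0,0],"gripper":-1},{"slide":[-8,-5,-4],"rotation":[0,0,0],"gripper":-1}]' 40;  python3 -c "
from h import *
d=r.grab_frame('top');print(ray(d,(348.8,172),.189)); print(r.observe()['force'])"
```

```text
time_s: 4.9
position: [0.6334, -0.1852, 0.2131]
eef_rot: [-3.138, -0.03, 1.772]
force: [-3.3, 42.7, -8.2]
finger_gap: 0.0254
gripper_force: 46.6
[ 0.60909424 -0.05543714  0.189     ]
[-2.97004538 42.51051218 -8.52737603]
```

```bash
python3 -c "
from h import *
s=r.observe();F=s['force'];M=s['wrist_torque'];print(F,M,np.cross(F,M)/(F@F),(F@M)/(F@F))"
python3 -m jog '[{"slide":[8,0,0],"rotation":[0,0,0],"gripper":-1},{"slide":[12,2,0],"rotation":[0,0,0],"gripper":1},{"slide":[12,2,0],"rotation":[0,0,0],"gripper":1},{"slide":[12,2,0],"rotation":[0,0,0],"gripper":1},{"slide":[40,2,-60],"rotation":[0,0,0],"gripper":1},{"slide":[70,2,-80],"rotation":[0,0,0],"gripper":1},{"slide":[70,2,-80],"rotation":[0,0,0],"gripper":1}]' 40;  python3 -c "
from h import *
s=r.observe();print(s['position'],s['eef_rot'],s['force']);w=r.grab_frame('wrist')
cv2.imwrite('pics/w3.png',w['frame'][:,:,::-1])
d=r.grab_frame('scene');cv2.imwrite('pics/s3.png',cv2.resize(d['frame'][150:310,240:440,::-1],(750,600)))
go([.633,-.185,.213],1.756)"
```

```text
[-2.97004538 42.51051218 -8.52737603] [ 8.42517876  0.45507833 -0.35289888] [-0.00588839 -0.03859455 -0.19034992] -0.0014127579658981132
time_s: 5.82
position: [0.6228, -0.1375, 0.3003]
eef_rot: [3.137, 0.0, 1.758]
force: [0.8, -0.1, -0.4]
finger_gap: 0.0856
gripper_force: 0.0
[ 0.62279752 -0.13747448  0.30027021] [3.13654450e+00 9.66715843e-05 1.75814979e+00] [ 0.76695404 -0.07419987 -0.36052758]
slide [-46.5   3.3  84.8] rot [ 0.    0.01 -0.01] q7 0.5414631116640984 t 5.925
```

View pics/w3.png

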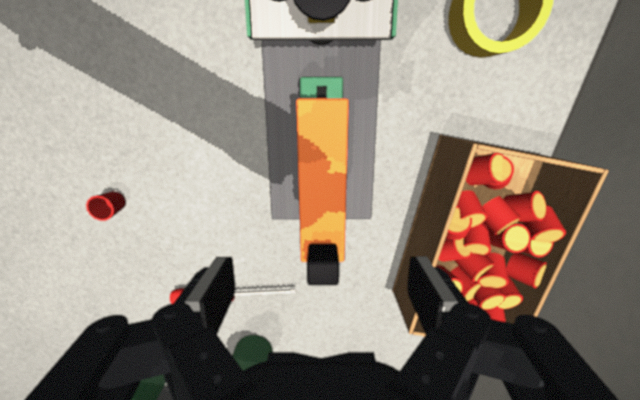

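```bash
python3 -c "
from h import *
s=r.observe();d=r.grab_frame('wrist')
e=np.array([.184,-.983])
for n,uv,z in (('plate end',(321,219),.012),('tongue end',(322.5,98),.189),('grip far top edge',(322,285),.225),('track +y end',(321,77),.03),('disc-shelf edge',(320,39),.12)):
    p=ray(d,uv,z,s); print(n,p,p[:2]@e)
d=r.grab_frame('wrist');print(r.observe()['time_s'])
f=d['frame'][240:295,290:360];cv2.imwrite('pics/b.png',cv2.resize(f[:,:,::-1],None,fx=8,fy=8))"
```

```text
plate end [ 0.63683787 -0.2234515   0.012     ] 0.3368309886232082
tongue end [ 0.60732085 -0.05819837  0.189     ] 0.16895603538189266
grip far top edge [ 0.63224655 -0.19434758  0.225     ] 0.30737703490991486
track +y end [ 0.60140478 -0.03257324  0.03      ] 0.14267797369343682
disc-shelf edge [ 0.59582635 -0.00749314  0.12      ] 0.11699780580685266
6.025
```

View pics/s3.png

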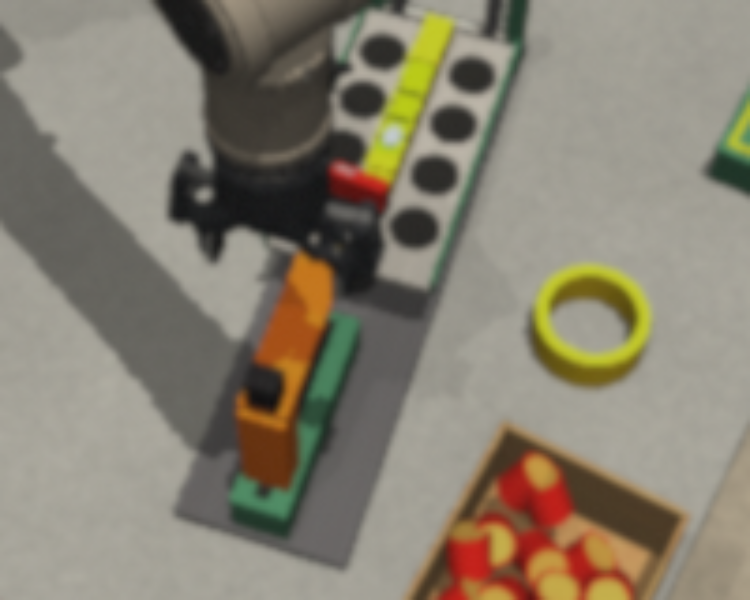

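```bash
python3 -m jog '[{"slide":[0,0,0],"rotation":[0,0,0],"gripper":-1},{"slide":[0,3,0],"rotation":[0,0,0],"gripper":-1},{"slide":[0,3,0],"rotation":[0,0,0],"gripper":-1},{"slide":[0,3,40],"rotation":[0,0,0],"gripper":-1},{"slide":[0,3,84],"rotation":[0,0,0],"gripper":-1},{"slide":[-10,3,84],"rotation":[0,0,0],"gripper":-1},{"slide":[-20,3,84],"rotation":[0,0,0],"gripper":-1},{"slide":[-24,3,84],"rotation":[0,0,0],"gripper":-1}]' 40; python3 -m jog '[{"slide":[-4,0,0],"rotation":[0,0,0],"gripper":-1},{"slide":[-4,0,0],"rotation":[0,0,0],"gripper":-1}]'; python3 -m jog '[{"slide":[-4,0,0],"rotation":[0,0,0],"gripper":-1},{"slide":[-4,0,0],"rotation":[0,0,0],"gripper":-1}]'
```

```text
time_s: 7.02
position: [0.6298, -0.1624, 0.2157]
eef_rot: [3.139, -0.001, 1.755]
force: [-3.0, 7.1, 6.0]
finger_gap: -0.0001
gripper_force: 3.8
time_s: 7.28
position: [0.6301, -0.1625, 0.2154]
eef_rot: [3.14, -0.005, 1.758]
force: [-5.0, 9.9, 6.6]
finger_gap: -0.0001
gripper_force: 5.1
time_s: 7.52
position: [0.6302, -0.1626, 0.2154]
eef_rot: [-3.141, -0.011, 1.761]
force: [-9.5, 18.2, 13.1]
finger_gap: 0.0
gripper_force: 9.8
```

```bash
python3 -m jog '[{"slide":[6,0,0],"rotation":[0,0,0],"gripper":-1},{"slide":[20,0,-55],"rotation":[0,0,0],"gripper":0.2},{"slide":[60,0,-60],"rotation":[0,0,-1.5],"gripper":1},{"slide":[110,0,-60],"rotation":[0,0,-3],"gripper":1},{"slide":[160,0,-60],"rotation":[0,0,-5],"gripper":1},{"slide":[200,0,-60],"rotation":[0,0,-7],"gripper":1},{"slide":[200,0,-60],"rotation":[0,0,-9],"gripper":1},{"slide":[200,0,-60],"rotation":[0,0,-10],"gripper":1}]' 40;python3 -c "
from h import *
go([.590,.033,.27],3.32)"
```

```text
time_s: 8.52
position: [0.5943, 0.0269, 0.2752]
eef_rot: [3.141, 0.003, 2.809]
force: [0.3, -0.7, -0.1]
finger_gap: 0.0852
gripper_force: 0.0
slide [6.1 4.3 5.2] rot [ 0.    0.03 -4.88] q7 1.2102528503450594 t 8.525
```

```bash
python3 -m jog '[{"slide":[6,4,0],"rotation":[0,0,-1.7],"gripper":1},{"slide":[6,4,0],"rotation":[0,0,-3.4],"gripper":1},{"slide":[6,4,0],"rotation":[0,0,-4.9],"gripper":1},{"slide":[6,4,0],"rotation":[0,0,-4.9],"gripper":1}]' 40;python3 -c "
from h import *
s=r.observe();d=r.grab_frame('wrist');cv2.imwrite('pics/w4.png',d['frame'][:,:,::-1]);print(s['position'],s['eef_rot'])
print(proj(d,[.590,.033,.172],s))
f=d['frame'].astype(int);m=((f[...,0]>110)&(f[...,1]<70)&(f[...,2]<70)).astype(np.uint8)
n,l,st,c=cv2.connectedComponentsWithStats(m)
for i in range(1,n):
  if st[i,4]>150:
    b=cv2.minAreaRect(np.argwhere(l==i)[:,::-1].astype(np.float32));print(st[i],c[i],b)
"
```

```text
time_s: 9.02
position: [0.5899, 0.0319, 0.2749]
eef_rot: [-3.141, 0.002, -2.97]
force: [-0.5, -0.3, -0.1]
finger_gap: 0.0854
gripper_force: 0.0
[0.58993896 0.03187856 0.27485362] [-3.14134203e+00  2.43115635e-03 -2.96956596e+00]
[321.59050846 204.28456411]
[ 25 164  99  29 384] [ 73.6953125  180.16927083] ((75.14968872070312, 182.35968017578125), (12.112363815307617, 101.62966918945312), 73.41265869140625)
[313 176  21  56 602] [322.97508306 200.92026578] ((322.7991638183594, 203.20899963378906), (17.56393814086914, 55.4984130859375), 5.19442892074585)
[  30  298   96   72 1765] [ 63.53994334 330.86515581] ((65.66143798828125, 319.2954406738281), (56.37397003173828, 108.32154846191406), 54.22392272949219)
[144 375  21  22 236] [153.97881356 383.04661017] ((154.4905548095703, 384.7169494628906), (17.0327091217041, 22.527130126953125), 74.05460357666016)
```

View pics/w4.png

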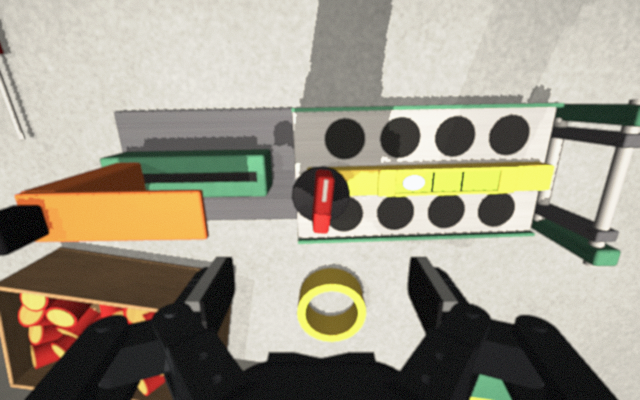

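```bash
python3 -m jog '[{"slide":[0,1,30],"rotation":[0,0,0.87],"gripper":0},{"slide":[0,1,60],"rotation":[0,0,0.87],"gripper":0},{"slide":[0,1,95],"rotation":[0,0,0.87],"gripper":0},{"slide":[0,1,114],"rotation":[0,0,0.87],"gripper":0},{"slide":[0,1,114],"rotation":[0,0,0.87],"gripper":-1},{"slide":[0,1,114],"rotation":[0,0,0.87],"gripper":-1},{"slide":[0,1,114],"rotation":[0,0,0.87],"gripper":-1},{"slide":[0,1,114],"rotation":[0,0,0.87],"gripper":-1}]' 50; python3 -c "
from h import *
d=r.grab_frame('wrist');cv2.imwrite('pics/w5.png',d['frame'][:,:,::-1]);print(r.observe())"
```

```text
time_s: 10.07
position: [0.5895, 0.0326, 0.1603]
eef_rot: [-3.14, 0.001, -3.059]
force: [0.4, -4.4, -0.4]
finger_gap: 0.0133
gripper_force: 50.4
{'time_s': 10.125, 'joint_positions': array([-0.3631365 ,  0.43990349,  0.26191728,  1.85790452, -0.14450528,
        0.86107663,  1.62242245]), 'dq': array([ 2.42840930e-03,  2.02317971e-03, -3.24800579e-03,  2.21701977e-05,
       -1.25755041e-03,  2.84842542e-04,  1.90774490e-03]), 'effort': array([-2.86804028e+00, -5.15407240e+01,  1.43075757e+00, -2.42076641e+01,
       -1.59424290e+00, -3.63109948e-02,  4.56755154e-02]), 'position': array([0.58943558, 0.03259251, 0.16026317]), 'eef_rot': array([-3.14060017e+00,  1.14950797e-03, -3.05920568e+00]), 'force': array([ 0.30952674, -5.54799002, -0.47441689]), 'wrist_torque': array([-1.60760674, -0.02453045, -0.10547086]), 'gripper_force': 50.64316289965063, 'finger_gap': 0.013565636173009949}
```

View pics/w5.png

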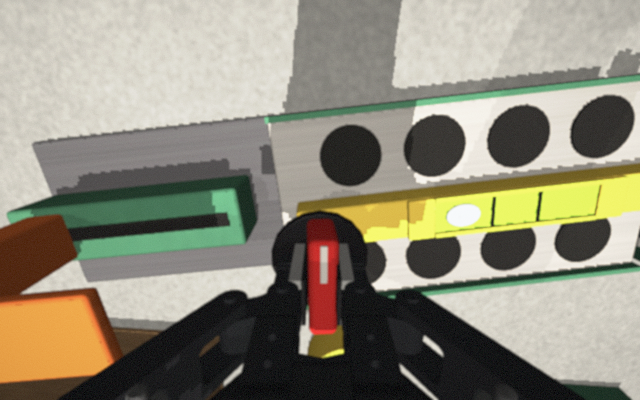

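```bash
cat >> h.py <<'E'
def bub(name):
    s=r.observe();d=r.grab_frame('wrist');cv2.imwrite(f'pics/{name}.png',d['frame'][:,:,::-1])
    print(s['time_s'],s['position'],s['eef_rot'],s['force'],s['gripper_force'],s['joint_positions'][6])
E
python3 -m jog '[{"slide":[0,-1,8],"rotation":[0,0,0],"gripper":-1},{"slide":[0,-1,16],"rotation":[0,0,0],"gripper":-1},{"slide":[0,-1,24],"rotation":[0,0,0],"gripper":-1},{"slide":[0,-1,28],"rotation":[0,0,0],"gripper":-1},{"slide":[0,-1,28],"rotation":[0,0,0],"gripper":-1},{"slide":[0,-1,28],"rotation":[0,0,0],"gripper":-1}]' 50; python3 -c "
from h import *
bub('w6')"
```

```text
time_s: 10.88
position: [0.5898, 0.0327, 0.1335]
eef_rot: [3.141, 0.001, -3.059]
force: [-6.1, -4.8, 21.0]
finger_gap: 0.0134
gripper_force: 57.8
10.875 [0.58978055 0.03266783 0.1335129 ] [ 3.14057700e+00  1.41591187e-03 -3.05891031e+00] [-6.14957181 -4.84955853 20.98038796] 57.840481996536255 1.6353712707680081
```

```bash
cat >> h.py <<'E'
def strip(png,pos,rot,knob=(.5895,.0327),yaw=.185,z=.135,out=None):
    d=dict(camera_matrix=r.grab_frame('wrist')["camera_matrix"]) if 0 else CAM
    s=dict(position=np.array(pos),eef_rot=rot)
    im=cv2.imread(png); ex=np.array([np.cos(yaw),np.sin(yaw),0]);ey=np.array([-np.sin(yaw),np.cos(yaw),0])
    q=[(-.014,.05),(.014,.05),(.014,.22),(-.014,.22)]
    src=np.float32([proj(d,np.array([*knob,z])+ex*a+ey*b,s) for a,b in q])
    dst=np.float32([[0,0],[0,112],[680,112],[680,0]])
    return cv2.warpPerspective(im,cv2.getPerspectiveTransform(src,dst),(680,112))
CAM=dict(camera_matrix=np.array([[300.6359198,0,320.90431622],[0,300.6359198,199.90011914],[0,0,1]]),tool_from_camera=np.array([[-6.11407202e-04,-9.51049664e-01,-3.09037479e-01,7.95392397e-02],[9.99999628e-01,-7.69540200e-04,3.89803770e-04,4.18084321e-04],[-6.08539508e-04,-3.09037126e-01,9.51049780e-01,-1.29483540e-01],[0,0,0,1]]))
E
python3 - <<'E'
from h import *
a=strip('pics/w4.png',[.5899,.0319,.2749],[-3.141,.002,-2.97])
b=strip('pics/w5.png',[.58944,.03259,.16026],[-3.1406,.00115,-3.0592])
c=strip('pics/w6.png',[.58978,.03267,.1335],[3.1406,.0014,-3.0589])
im=cv2.imread('pics/w6.png')[60:300,280:]
cv2.imwrite('pics/strips.png',np.vstack([a,b,c,cv2.resize(im,(680,453))[:250]]))
E
```

```text
(no output)
```

View pics/strips.png

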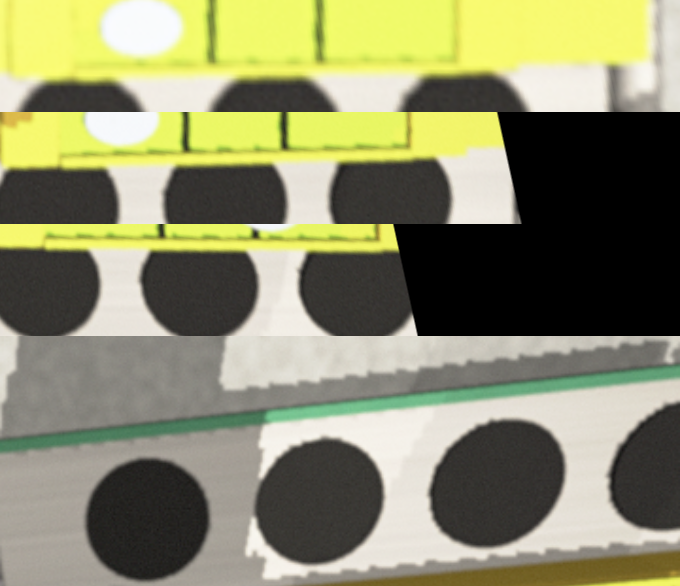

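```bash
python3 -m jog '[{"slide":[0,0,0],"rotation":[0,0,1.3],"gripper":-1},{"slide":[0,0,0],"rotation":[0,0,2.6],"gripper":-1},{"slide":[0,0,0],"rotation":[0,0,3.9],"gripper":-1},{"slide":[0,0,0],"rotation":[0,0,5.2],"gripper":-1},{"slide":[0,0,0],"rotation":[0,0,6.5],"gripper":-1},{"slide":[0,0,0],"rotation":[0,0,6.5],"gripper":-1},{"slide":[0,0,0],"rotation":[0,0,6.5],"gripper":-1},{"slide":[0,0,0],"rotation":[0,0,6.5],"gripper":-1}]' 60; cat >> h.py <<'E'
def meas(name):
    s=r.observe();bub(name)
    a=strip(f'pics/{name}.png',s['position'],s['eef_rot'],z=.097); cv2.imwrite(f'pics/{name}s.png',a)
    x=a.astype(int); lime=(x[...,0]<140)&(x[...,1]>180)
    rows=np.where(lime.mean(1)>.3)[0]; print("rows",rows.min(),rows.max())
    y=x[rows.min()+5:rows.max()-5]
    w=(y[...,0]>190).sum(0); k=(y[...,1]<140).sum(0)
    W=np.where(w>4)[0]; K=np.where(k>len(y)*.5)[0]
    print("bubble cols",W.min() if len(W) else None,W.max() if len(W) else None,(w*np.arange(680)).sum()/max(w.sum(),1)/4+50,"dark cols mm",np.round(K/4+50,1))
E
python3 - <<'E'
from h import *
meas('w7')
E
```

```text
time_s: 11.92
position: [0.5904, 0.034, 0.1336]
eef_rot: [3.138, 0.001, 2.545]
force: [-4.6, -1.7, 20.3]
finger_gap: 0.0132
gripper_force: 67.0
11.925 [0.59040633 0.03400794 0.13358419] [3.13784274e+00 7.40421718e-04 2.54454605e+00] [-4.59380465 -1.65058878 20.30519519] 66.96145534515381 1.0586367562148813
rows 6 111
bubble cols 326 413 142.43531717747683 dark cols mm [116.5 116.8 117.  117.2 117.5 117.8 118.  179.5 179.8 180.  180.2 180.5
 180.8 181.  181.2 181.5 181.8 182.  182.2 182.5 182.8 183.  183.2 183.5
 183.8 184.  184.2 184.5 184.8 185.  185.2 185.5 185.8 186.  186.2 186.5
 186.8 187.  187.2 187.5 187.8 188.  188.2 188.5 188.8 189.  189.2 189.5
 189.8 190.  190.2 190.5 190.8 191.  191.2 191.5 191.8 192.  192.2 192.5
 192.8 193.  193.2 193.5 193.8 194.  194.2 194.5 194.8 195.  195.2 195.5
 195.8 196.  196.2 196.5 196.8 197.  197.2 197.5 197.8 198.  198.2 198.5
 198.8 199.  199.2 199.5 199.8 200.  200.2 200.5 200.8 201.  201.2 201.5
 201.8 202.  202.2 202.5 202.8 203.  203.2 203.5 203.8 204.  204.2 204.5
 204.8 205.  205.2 205.5 205.8 206.  206.2 206.5 206.8 207.  207.2 207.5
 207.8 208.  208.2 208.5 208.8 209.  209.2 209.5 209.8 210.  210.2 210.5
 210.8 211.  211.2 211.5 211.8 212.  212.2 212.5 212.8 213.  213.2 213.5
 213.8 214.  214.2 214.5 214.8 215.  215.2 215.5 215.8 216.  216.2 216.5
 216.8 217.  217.2 217.5 217.8 218.  218.2 218.5 218.8 219.  219.2 219.5
 219.8]
```

```bash
cat >> h.py <<'E'
def prof(name,s,z=.097):
    a=strip(f'pics/{name}.png',s['position'],s['eef_rot'],z=z).astype(int)
    for r0 in (20,35,50,65,80):
        g=a[r0-3:r0+4].mean(0)
        dark=[50+i/4 for i in range(680) if 5<g[i,1]<150]
        wh=[50+i/4 for i in range(680) if g[i,0]>190]
        seg=lambda v:[(c[0],c[-1]) for c in np.split(np.array(v),np.where(np.diff(v)>1)[0]+1) if len(c)]
        print(r0,"dark",seg(dark),"white",seg(wh),"black from",[50+i/4 for i in range(680) if g[i].sum()<5][:1])
E
python3 - <<'E'
from h import *
s=r.observe(); bub('w8'); prof('w8',s); print(); prof('w8',s,.090)
print("w5"); prof('w5',dict(position=[.58944,.03259,.16026],eef_rot=[-3.1406,.00115,-3.0592]),.1)
E
```

```text
11.975 [0.59039473 0.03401533 0.13357037] [3.13784094e+00 6.80681346e-04 2.54453885e+00] [-5.22358974 -1.79331853 20.6898872 ] 66.95928946137428 1.0586536933227753
20 dark [(np.float64(116.75), np.float64(117.75)), (np.float64(146.75), np.float64(148.75)), (np.float64(169.75), np.float64(170.75))] white [] black from [171.25]
35 dark [(np.float64(116.25), np.float64(118.0)), (np.float64(173.75), np.float64(174.5))] white [(np.float64(136.5), np.float64(147.75))] black from [175.0]
50 dark [(np.float64(116.5), np.float64(118.25)), (np.float64(177.5), np.float64(178.5))] white [(np.float64(132.0), np.float64(152.5))] black from [178.75]
65 dark [(np.float64(116.5), np.float64(118.25)), (np.float64(181.25), np.float64(182.25))] white [(np.float64(131.5), np.float64(153.0))] black from [182.5]
80 dark [(np.float64(116.25), np.float64(118.25)), (np.float64(185.0), np.float64(186.0))] white [(np.float64(134.0), np.float64(150.5))] black from [186.25]

20 dark [(np.float64(172.75), np.float64(173.75))] white [] black from [174.0]
35 dark [(np.float64(119.0), np.float64(120.75)), (np.float64
[... 869 characters left out ...]
te [] black from [211.0]
50 dark [(np.float64(59.0), np.float64(59.75)), (np.float64(115.25), np.float64(117.0)), (np.float64(145.5), np.float64(147.25)), (np.float64(211.25), np.float64(211.5))] white [(np.float64(87.25), np.float64(106.25))] black from [211.75]
65 dark [(np.float64(59.25), np.float64(60.0)), (np.float64(115.5), np.float64(117.0)), (np.float64(145.25), np.float64(147.25)), (np.float64(212.0), np.float64(212.25))] white [(np.float64(85.5), np.float64(107.75))] black from [212.5]
80 dark [(np.float64(115.5), np.float64(117.0)), (np.float64(145.25), np.float64(147.25)), (np.float64(212.75), np.float64(213.0))] white [(np.float64(86.25), np.float64(106.75))] black from [213.25]
```

```bash
python3 -m jog '[{"slide":[0,0,0],"rotation":[0,0,1.3],"gripper":-1},{"slide":[0,0,0],"rotation":[0,0,2.6],"gripper":-1},{"slide":[0,0,0],"rotation":[0,0,3.9],"gripper":-1},{"slide":[0,0,0],"rotation":[0,0,3.9],"gripper":-1},{"slide":[0,0,0],"rotation":[0,0,3.9],"gripper":-1},{"slide":[0,0,0],"rotation":[0,0,3.9],"gripper":-1},{"slide":[0,0,0],"rotation":[0,0,3.9],"gripper":-1},{"slide":[0,0,0],"rotation":[0,0,3.9],"gripper":-1}]' 60; python3 - <<'E'
from h import *
s=r.observe(); bub('w9'); prof('w9',s)
E
```

```text
time_s: 13.02
position: [0.5911, 0.0345, 0.1336]
eef_rot: [3.136, -0.001, 2.137]
force: [-2.7, -0.2, 19.8]
finger_gap: 0.0132
gripper_force: 66.4
13.025 [0.59112773 0.03451504 0.1336496 ] [ 3.13631253e+00 -5.14993598e-04  2.13665537e+00] [-2.66876352 -0.20191137 19.78573641] 66.35341756045818 0.7177977103803698
20 dark [(np.float64(133.25), np.float64(133.5))] white [] black from [133.75]
35 dark [(np.float64(117.25), np.float64(119.0)), (np.float64(134.75), np.float64(135.0))] white [(np.float64(130.0), np.float64(134.25))] black from [135.25]
50 dark [(np.float64(117.5), np.float64(119.0)), (np.float64(136.25), np.float64(136.5))] white [(np.float64(123.25), np.float64(135.75))] black from [136.75]
65 dark [(np.float64(117.5), np.float64(119.0)), (np.float64(137.75), np.float64(138.0))] white [(np.float64(122.0), np.float64(137.25))] black from [138.25]
80 dark [(np.float64(117.25), np.float64(119.0)), (np.float64(139.25), np.float64(139.5))] white [(np.float64(123.75), np.float64(138.75))] black from [139.75]
```

```bash
python3 - <<'E'
from h import *
prof('w6',dict(position=[.58978,.03267,.1335],eef_rot=[3.1406,.0014,-3.0589]))
E
python3 -m jog '[{"slide":[0,0,2],"rotation":[0,0,0],"gripper":-1},{"slide":[0,0,3],"rotation":[0,0,0],"gripper":-1},{"slide":[0,0,3],"rotation":[0,0,0],"gripper":-1},{"slide":[0,0,3],"rotation":[0,0,0],"gripper":-1},{"slide":[0,0,3],"rotation":[0,0,0],"gripper":-1},{"slide":[0,0,3],"rotation":[0,0,0],"gripper":-1},{"slide":[0,0,3],"rotation":[0,0,0],"gripper":-1},{"slide":[0,0,3],"rotation":[0,0,0],"gripper":-1}]' 60; python3 - <<'E'
from h import *
s=r.observe(); bub('w10'); prof('w10',s)
d=r.grab_frame('top'); k=np.array([.5895,.0327,.097])
for y in range(90,185,4): 
    p=proj(d,k+[-.184*y/1e3,.983*y/1e3,0]); print(y,d['frame'][int(round(p[1])),int(round(p[0]))],end=' ')
E
```

```text
20 dark [(np.float64(58.25), np.float64(59.25)), (np.float64(113.75), np.float64(115.25)), (np.float64(143.75), np.float64(146.0)), (np.float64(184.5), np.float64(184.75)), (np.float64(186.75), np.float64(187.0))] white [] black from [187.25]
35 dark [(np.float64(58.25), np.float64(59.25)), (np.float64(113.5), np.float64(115.5)), (np.float64(184.25), np.float64(185.0)), (np.float64(187.5), np.float64(187.75))] white [(np.float64(141.0), np.float64(158.0))] black from [188.0]
50 dark [(np.float64(58.5), np.float64(59.25)), (np.float64(113.75), np.float64(115.5)), (np.float64(184.5), np.float64(184.75)), (np.float64(188.25), np.float64(188.5))] white [(np.float64(138.75), np.float64(160.5))] black from [188.75]
65 dark [(np.float64(113.75), np.float64(115.5)), (np.float64(184.5), np.float64(184.75)), (np.float64(189.25), np.float64(189.25))] white [(np.float64(139.25), np.float64(160.25))] black from [189.75]
80 dark [(np.float64(113.5), np.float64(115.25)), (np.float64(184.25), np.float64(184.75)), (np.float64(190.0), np.float64(190.25))] white [(np.float64(144.0), np.float64(156.25))
[... 765 characters left out ...]
(119.0)), (np.float64(137.0), np.float64(137.25))] white [(np.float64(122.0), np.float64(136.75))] black from [137.5]
80 dark [(np.float64(117.25), np.float64(119.0)), (np.float64(138.5), np.float64(138.75))] white [(np.float64(123.75), np.float64(138.25))] black from [139.25]
90 [124 130   6] 94 [123 129   5] 98 [125 130   6] 102 [124 131   7] 106 [124 130   5] 110 [124 130   3] 114 [126 131   7] 118 [66 69 21] 122 [115 123  65] 126 [116 124 122] 130 [124 130 144] 134 [125 131 143] 138 [124 130 146] 142 [113 122 122] 146 [109 120  56] 150 [83 87 12] 154 [124 130   4] 158 [125 130   3] 162 [123 129   0] 166 [125 131   6] 170 [123 130   3] 174 [123 129   2] 178 [125 130   3] 182 [122 129   0]
```

```bash
python3 -m jog '[{"slide":[0,0,-2],"rotation":[0,0,0],"gripper":-1},{"slide":[0,0,-2],"rotation":[0,0,0],"gripper":-1},{"slide":[0,0,-2],"rotation":[0,0,0],"gripper":-1},{"slide":[0,0,-2],"rotation":[0,0,0],"gripper":-1},{"slide":[0,0,-2],"rotation":[0,0,0],"gripper":-1},{"slide":[0,0,-2],"rotation":[0,0,0],"gripper":-1},{"slide":[0,0,-2],"rotation":[0,0,0],"gripper":-1},{"slide":[0,0,-2],"rotation":[0,0,0],"gripper":-1}]' 60; python3 - <<'E'
from h import *
s=r.observe(); bub('w11'); prof('w11',s)
print(r.hand_in())
E
```

```text
time_s: 15.18
position: [0.5912, 0.0345, 0.1329]
eef_rot: [3.136, -0.001, 2.137]
force: [-4.8, -0.8, 22.2]
finger_gap: 0.013
gripper_force: 68.4
15.175 [0.59119219 0.03445965 0.1329051 ] [ 3.13619207e+00 -5.27931949e-04  2.13659007e+00] [-4.77797784 -0.83556556 22.19100913] 68.37826296687126 0.7185355086716861
20 dark [(np.float64(132.75), np.float64(133.25))] white [] black from [133.5]
35 dark [(np.float64(117.25), np.float64(119.0)), (np.float64(134.25), np.float64(134.75))] white [(np.float64(130.0), np.float64(134.0))] black from [135.0]
50 dark [(np.float64(117.25), np.float64(119.0)), (np.float64(135.75), np.float64(136.25))] white [(np.float64(123.0), np.float64(135.5))] black from [136.5]
65 dark [(np.float64(117.25), np.float64(119.0)), (np.float64(137.25), np.float64(137.75))] white [(np.float64(121.75), np.float64(137.0))] black from [138.0]
80 dark [(np.float64(117.25), np.float64(119.0)), (np.float64(138.75), np.float64(139.25))] white [(np.float64(123.5), np.float64(138.5))] black from [139.5]
the job is handed in; nothing more can be done
None
```

I handed the job in at about 15 s with the knob gripped and pressed down (about 22 N) and the bubble within about 1 mm of centre; the lock is hard against its stop, but I measured only about 106–110 mm of travel and inferred from the track geometry that this is the full 0.12 m position, and no verdict came back.

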